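# Index the bench magnifier over the valve

## Robot

A 7-joint arm with a two-finger parallel gripper is mounted at the origin on the work surface. World frame = base frame: x ahead of the robot, y to its left, z up, the work surface at z = 0. Lengths are in m, angles in rad, forces in N, time in s.
With the tool pointing down it reaches from about 0.425 to 0.925 m from the base axis. Payload 6.8 kg.
Tool frame: the origin (TCP) lies midway between the tips of the shut fingers; the grasp point (between the pads) lies 19 mm behind it; z points along the fingers, y is the line along which they close (so a half turn about z gives the same grasp; the last joint's range is limited). The gripper opens to 85 mm and grips with 20 to 120 N. Pads are 22 mm wide; open, the fingers measure 114 mm over their backs; the gripper's body (76 mm by 85 mm) begins 54 mm behind the grasp point. The pads swing forward as they close: fully open they stand 13 mm farther back than shut.
Start: joints at [1.034, 0.477, 0.022, 1.555, -0.011, 1.109, -0.083], TCP at [0.281, -0.614, 0.231] pointing down, gripper open.
Joint ranges: [-2.96, 2.96], [-0.34, 2.1], [-1.41, 1.46], [0.24, 2.44], [-1.37, 4.51], [0.17, 1.92], [-2.96, 2.96]. Speed limits (rad/s): [2.39, 2.39, 3.14, 3.14, 3.14, 3.14, 3.14].

## Interface

Orientations are given as a rotation vector (axis times angle).
In Python, from bench import r gives the robot as it stands. The module is installed in compiled form; this text tells all that it offers.
- The arm moves only by the tool apply_moves, never from a script. Its argument "rows" is a list of rows, each a list of 6 numbers: the shift along the tool's x, y, z scaled (see below), then the turn, a rotation vector about the tool's x, y, z scaled (see below). A call has 1 to 5 rows; each row is the pose to reach, as a shift and turn from the pose commanded when the call began, along the tool's axes at that moment; what a row does not reach only later rows make up. The controller multiplies each number of a shift by 0.25 m and each number of a turn by 90 degrees. A row lasts 1/8 s, in which the tool goes at most 62.5 mm and 10.7 degrees, less where a joint would pass 70% of its speed; a pose out of reach is approached as far as the arm can. A call with a number of a shift or a turn outside -1 to 1 is refused whole. A call with a gripper value outside its range is refused whole. "claw" is the opening, from 0 (shut) to 1 (fully open), set as the call begins (left out, the last holds). The fingers move at their own pace and stop on an object; "newtons" is the grip in N (left out, the last holds). Time passes only in rows, so rows that repeat a pose let the fingers close. It gives the time, the measured TCP pose, the force, the opening and the grip force at its end, in the units of the state.
- r.get_obs(): the state, without advancing time (a new reading comes with each control period).
- r.grab_frame(name): name is "side" or "top" or "wrist"; returns a dict with "pixels" (420x560x3 uint8, red, green, blue), "intrinsics" (3x3 intrinsics, pixels), "eye" and "attitude" of the camera in the world. Camera axes: x right, y up, looking along -z (the intrinsics and any distortion apply to the point x, -y, -z); pixel columns grow to the right and rows downward; lengths in m; the calibration is good to about 2 mm. A picture is of the moment at which its call begins. There is no depth.
- r.hand_in(): hands the job in; it is judged then, once.
Trained networks look in a picture, given as the dict that the camera call returned (one of the last four; its "shot" number tells which), for a name from the list of things; names that differ only in an ending like _2 or _b are one class to them, and where a whole thing is asked for, a point or a joint stands for the part that bears it (a point fixed in the world has none). Each returns a list of dicts, best first, with "conf" (0 to 1); they miss things now and then, are a little off and sometimes report something else, mostly with a low value. They report only what shows in the picture. A call takes as long as a camera call. They do not tell look-alikes from the thing itself.
- r.search_frame(picture, thing): "rect" ([left, top, width, height] in pixels, round what is visible of it).
- r.outline_of(picture, thing): "pixels" (420x560 bool, what is visible of it) and "rect" ([left, top, width, height] in pixels, round what is visible of it).
- r.landmark_of(picture, thing): "point" ([column, row] in pixels: a listed point, or the origin of a listed thing).
The state is a dict: "clock": time; "joints": joint angles; "qvel": joint speeds; "tau": joint torques, N m; "tcp_pos": TCP position; "orientation": TCP orientation; "contact_force": force on the tool from outside, world axes, zero at the start; "moment": the same for the moment, N m; "grip_width": finger opening in m; "gripper_force": force on a finger pad.
Only numpy, scipy, OpenCV 4.12 (cv2) and the standard library are available. Lean on these libraries where they do the work, as an engineer would, in place of code of your own. Each camera call takes 0.05 s, during which the arm holds its last target. There are 200 camera calls.

## Task

The small valve with the handwheel lies in one of the three inspection trays. Pull up the plunger knob of the sliding magnifier, slide the magnifier over that valve and let the plunger snap fully home in the index hole there, without forcing the pin sideways. Leave the goods in the trays and the things on the bench where they are.

Things in the scene. Friction and masses are not known exactly. Their poses are not given: they have to be found in the camera images.
- fixture: Inspection fixture bolted to the bench, grey base plate 160 x 260 x 12 mm. Origin on the bench under the middle of the rail; x points across from the rail to the trays, y along the rail away from the parking place, z up. The rail runs along x = 0. Three black trays, 50 mm square, walls to 21 mm above the bench, are centred at x = 92 mm and y = -28, 28, 84 mm.
- strip_mid (a point): Nominal middle of the top of the flat steel index strip on the rail (44 mm wide, 40 mm above the bench). Openings in line for the pin, nominal fixture y: 42 mm long parking slot at -84 mm, 10.6 mm long index holes at -28, 28 and 84 mm, one per tray. The strip is clamped through slots: its true place is not measured, all openings may sit up to 12 mm off along the rail, together.
- carriage (a joint): Carriage position along the rail, m, growing along the fixture's y. 0: at y = -84 mm; 0.056, 0.112, 0.168: level with the trays. Aluminium block 44 mm long, 65 mm wide, top 65 mm above the bench, carries knob and magnifier. About 3 N friction, stays where left; stops at -0.015 and 0.185. Starts within 3 mm of 0, pin loose in the parking slot.
- plunger (a joint): Lift of the plunger, m. 0: home, the 8 mm blunt round pin 10 mm deep in the strip; 0.010: its end rests on the strip; above: free to slide; 0.013: upper stop. Spring pulls down, 6 N at 0, 11 N at 0.013. Let go between holes, the pin rides on the strip and drops in when pushed to within about 1.2 mm of a hole's middle; then the carriage stops dead within 3 mm. Over 20 N on the pin is forcing it.
- knob_mid (a point): Centre of the upright black cylindrical plunger knob, diameter 23 mm, height 26 mm, on the carriage; 91 mm above the bench when home. Carriage top is 26 mm below this point, a 20 mm collar between. Free on both sides along the rail; the magnifier's bracket (93 mm high) begins 26 mm from the axis on the tray side. Pushing the knob along the rail moves the carriage.
- lens_mid (a point): Centre of the magnifier's black ring (outside diameter 60 mm, 10 mm thick, middle 89 mm above the bench), rigid with the carriage, 92 mm from the knob axis on the tray side.
- valve_mid (a point): Centre, half-way up, of the small brass valve: pipe body 36 mm long, stem and 34 mm dark steel handwheel on top, 48 mm high; lies in one of the three trays, within 2 mm of its middle. The tray partners are a flange and a tee without handwheel.
Things that resemble listed ones, but are neither listed nor needed, are in the scene too. Leave any green or purple look-alike of the part that bears valve_mid alone.

How it is judged:
On the way, in this order (a step that is already met when the one before it is completed fails the run):
1. the plunger is pulled clear of the strip (value of joint plunger above 0.009 m), for 0.1 s.
2. the magnifier is over the valve (horizontal distance between lens_mid and valve_mid below 0.02 m), for 0.1 s.
At the end, for the whole second after the job is handed in: The magnifier's centre is within 18 mm of the valve's centre seen from above, the plunger is home (lift under 2.5 mm) in the hole there, the carriage is still (horizontal distance between lens_mid and valve_mid below 0.018 m and value of joint plunger below 0.0025 m and velocity of joint carriage between -0.003 and 0.003 m/s); the robot touches nothing.
It fails at once if the pin is forced against the index strip (over 20 N) (contact force between index_strip and anything else above 20 N).
It fails at once if the valve is moved from its place (distance of valve_mid from where it was at the start of the episode above 0.008 m).
It fails at once if another thing in the trays or on the bench is disturbed (distance of any of flange, tee, wrench, carton, carton2, can, gasket_ring, handwheel from where it was at the start of the episode above 0.012 m).
It also fails if it takes over 56 s, if anything falls off the work surface, if the arm or the gripper's body presses on something with over 40 N, if the wrist force passes 120 N, or if a joint passes its speed limit or range.

## Working session

There is one attempt and no reset: what is moved stays moved. The work goes in short steps, Python scripts to look and compute and a tool call to move; the robot and the scene stay as the last step left them, time stands still between calls to the robot, and variables do not carry over. Pictures are saved under pics/ and viewed, at most 10 in all, crops included, and the job is handed in when it is done.

Besides the shell and the picture viewer there is one more tool, called after "Emit:" in YAML: its name, and indented under it one key for each argument. apply_moves: Moves the arm, as the interface text tells. Its arguments: {"type":"object","properties":{"rows":{"type":"array","items":{"type":"array","items":{"type":"number"}}},"claw":{"type":"number"},"newtons":{"type":"number"}},"required":["rows"]}

```bash
mkdir -p pics; cat > h.py <<'E'
import numpy as np, cv2
from bench import r
from scipy.spatial.transform import Rotation as R
def ray(p,uv):
    K=np.array(p["intrinsics"]);A=np.array(p["attitude"],float)
    if A.shape!=(3,3): A=R.from_rotvec(A).as_matrix() if A.size==3 else R.from_quat(A).as_matrix()
    d=np.linalg.inv(K)@[uv[0],uv[1],1]; d=A@(d*[1,-1,-1])
    return np.array(p["eye"]),d/np.linalg.norm(d)
def atz(p,uv,z):
    o,d=ray(p,uv); return o+d*(z-o[2])/d[2]
def tri(l):
    M=0;b=0
    for p,uv in l:
        o,d=ray(p,uv);P=np.eye(3)-np.outer(d,d);M=M+P;b=b+P@o
    x=np.linalg.solve(M,b); return x,[np.linalg.norm((np.eye(3)-np.outer(ray(p,u)[1],ray(p,u)[1]))@(x-ray(p,u)[0])) for p,u in l]
def save(p,n): cv2.imwrite("pics/"+n,p["pixels"][:,:,::-1])
E
python3 - <<'E'
from h import *
np.set_printoptions(precision=4,suppress=True)
P={n:r.grab_frame(n) for n in("side","top")}
print({k:(np.shape(v)) for k,v in P["top"].items()})
save({"pixels":np.vstack([P["side"]["pixels"],P["top"]["pixels"]])},"a.png")
im=cv2.imread("pics/a.png");cv2.imwrite("pics/a.png",np.hstack([im[:420],im[420:]])[:, :])
for t in("knob_mid","lens_mid","valve_mid","strip_mid","fixture"):
  l=[]
  for n in P:
    q=r.landmark_of(P[n],t)
    print(t,n,[(np.round(x["point"],1),round(x["conf"],2)) for x in q[:3]])
    if q:l.append((P[n],q[0]["point"]))
  if len(l)==2: print(tri(l))
for n in P: save(P[n],n+"0.png"); print(P[n]["eye"],P[n]["attitude"])
print(r.get_obs())
E
```

```text
{'pixels': (420, 560, 3), 'intrinsics': (3, 3), 'eye': (3,), 'attitude': (3,), 'shot': ()}
knob_mid side [(array([361.6, 156.1]), 0.71)]
knob_mid top [(array([373.6, 237.1]), 0.73)]
(array([ 0.5584, -0.1364,  0.0825]), [np.float64(0.0018778920622945206), np.float64(0.0018778920622944068)])
lens_mid side [(array([308.5, 134.3]), 0.61), (array([330.3, 230.8]), 0.5)]
lens_mid top [(array([362.9, 177. ]), 0.6)]
(array([ 0.6489, -0.1252,  0.0861]), [np.float64(0.0004361187488106741), np.float64(0.00043611874881076056)])
valve_mid side [(array([186.8, 281. ]), 0.9), (array([152.5, 232.3]), 0.56), (array([250.9, 221.6]), 0.55)]
valve_mid top [(array([184.7, 199.2]), 0.77), (array([256.4, 195.8]), 0.65), (array([205.2, 142.9]), 0.6)]
(array([0.6314, 0.1613, 0.0291]), [np.float64(0.0011191178927315506), np.float64(0.0011191178927317622)])
strip_mid side [(array([333.8, 211.5]), 0.57)]
strip_mid top [(array([314.4, 243.4]), 0.88)]
(array([ 0.5509, -0.0508,  0.0397]), [np.float64(0.0022357623698322747), np.float64(0.002235762369832186)])
fixture side [(array([330.5, 229.3]), 0.78)]
fixture top [(array([315. , 243.4]), 0.85)]
(array([ 0.554 , -0.0547, -0.0031]), [np.float64(0.0029011727734427548), np.float64(0.0029011727734428914)])
[0.3378 0.384  0.5194] [ 0.3123 -0.9774 -2.3002]
[ 0.4889 -0.0051  0.7831] [ 0.1365 -0.112  -1.5907]
{'clock': 0.6, 'joints': array([ 1.0339,  0.477 ,  0.0224,  1.5554, -0.0114,  1.1093, -0.0831]), 'qvel': array([ 0.0009,  0.0007,  0.    , -0.0005,  0.0003,  0.0009,  0.    ]), 'tau': array([ -0.0025, -59.6005,   1.6049, -28.1417,   0.0125,   0.0019,
        -0.0001]), 'tcp_pos': array([ 0.2807, -0.6139,  0.2313]), 'orientation': array([ 3.0696,  0.6685, -0.    ]), 'contact_force': array([-0.2407,  0.9867,  0.4812]), 'moment': array([-0.018 ,  0.028 ,  0.0189]), 'gripper_force': 0.0, 'grip_width': 0.08535134075180267}
```

View pics/side0.png

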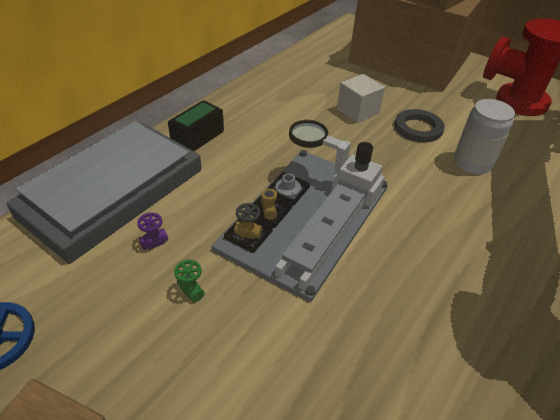

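View pics/top0.png

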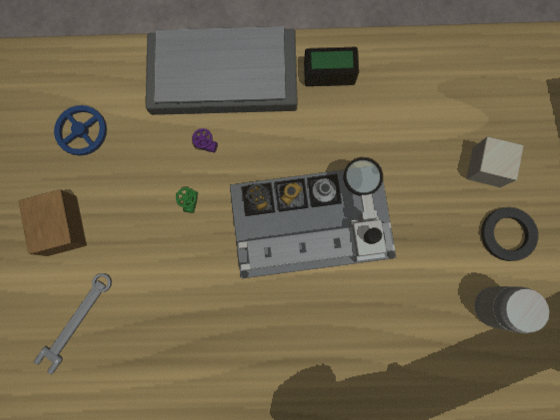

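The valve with the handwheel is in the far tray (side 248,222; top 258,196). The green and purple ones outside the trays are look-alikes. The holes show at about (267,252), (303,247) and (337,243) in the top view. I'll move above the fixture next.

```bash
cat >> h.py <<'E'
def shift(target,yaw=None):
    """tool-axis row (scaled) to a world position with the tool down and tool y at angle yaw (deg)"""
    o=r.get_obs();A=R.from_rotvec(o["orientation"])
    s=A.inv().apply(np.array(target)-o["tcp_pos"])/.25
    t=np.zeros(3)
    if yaw is not None:
        a=np.radians(yaw);y=np.array([np.cos(a),np.sin(a),0]);z=np.array([0,0,-1.])
        B=R.from_matrix(np.c_[np.cross(y,z),y,z]); t=(A.inv()*B).as_rotvec()/(np.pi/2)
    return np.round(np.r_[s,t],4)
E
python3 - <<'E'
from h import *
p=r.grab_frame("top")
h=[atz(p,u,.04) for u in((267,252),(303,247),(337,243))];print(h)
d=h[0]-h[2];print(np.degrees(np.arctan2(d[1],d[0])))
print(shift([.42,-.35,.32]),shift([.52,-.08,.32],-83))
E
```

```text
[array([0.54096499, 0.02633158, 0.04      ]), array([ 0.54761506, -0.03151102,  0.04      ]), array([ 0.55274144, -0.08612829,  0.04      ])]
95.97805216704941
[ 0.9459 -0.7283 -0.3547  0.      0.      0.    ] [ 1.7587 -1.5443 -0.3548  0.      0.      0.1952]
```

Emit:
apply_moves:
  rows:
    - [0.2, -0.16, -0.3, 0, 0, 0.04]
    - [0.4, -0.32, -0.35, 0, 0, 0.08]
    - [0.6, -0.5, -0.35, 0, 0, 0.12]
    - [0.78, -0.65, -0.35, 0, 0, 0.16]
    - [0.95, -0.82, -0.35, 0, 0, 0.195]

```text
clock: 1.27
tcp_pos: [0.4012, -0.3544, 0.3189]
orientation: [3.135, 0.19, 0.002]
contact_force: [1.4, 0.6, 0.4]
grip_width: 0.0856
gripper_force: 0.0
```

```bash
python3 -c "
from h import *
print(r.get_obs()['tcp_pos'],shift([.52,-.09,.32],-83.5))"
```

```text
[ 0.40118758 -0.35439064  0.31890697] [ 5.992e-01 -9.926e-01 -4.700e-03  6.000e-04 -8.000e-04  4.700e-03]
```

Emit:
apply_moves:
  rows:
    - [0.15, -0.22, 0, 0, 0, 0]
    - [0.3, -0.45, 0, 0, 0, 0]
    - [0.45, -0.7, 0, 0, 0, 0.005]
    - [0.56, -0.9, 0, 0, 0, 0.005]
    - [0.6, -0.99, 0, 0, 0, 0.005]

```text
clock: 1.9
tcp_pos: [0.5198, -0.0888, 0.3185]
orientation: [-3.136, -0.185, -0.002]
contact_force: [0.4, -1.0, 0.2]
grip_width: 0.0855
gripper_force: 0.0
```

```bash
python3 - <<'E'
from h import *
np.set_printoptions(precision=4,suppress=True)
p=r.grab_frame("wrist");save(p,"w1.png");print(r.get_obs()["tcp_pos"],p["eye"],p["attitude"])
for t in("knob_mid","lens_mid","valve_mid","strip_mid","fixture"):
    print(t,[(np.round(x["point"],1),round(x["conf"],2)) for x in r.landmark_of(p,t)[:3]])
E
```

```text
[ 0.5211 -0.0834  0.3186] [ 0.5993 -0.0795  0.4623] [-0.2619  0.2337 -1.4391]
knob_mid [(array([333.7, 140.6]), 0.95)]
lens_mid [(array([340. ,  51.5]), 0.74), (array([188.8,  53. ]), 0.74)]
valve_mid [(array([87.1, 44.3]), 0.89), (array([187.8,  53.6]), 0.72)]
strip_mid []
fixture []
```

View pics/w1.png

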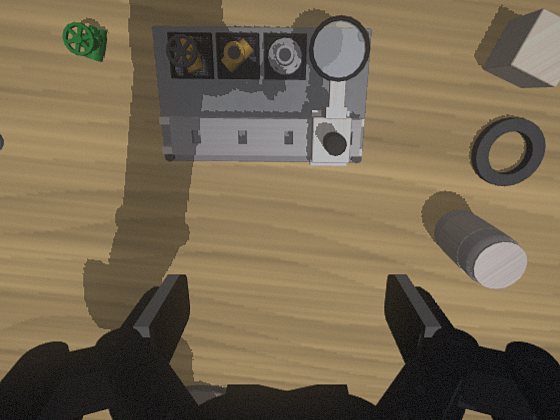

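The wrist view shows the index holes at about (196,137), (242,137) and (288,137) and the knob at (334,141). The valve is in the left tray at (183,52). I'll go closer for a finer measurement.

```bash
python3 - <<'E'
from h import *
np.set_printoptions(precision=4,suppress=True)
p=r.grab_frame("wrist");print(p["intrinsics"]);c=atz(p,(280,210),.04);k=atz(p,(280,150),.04);print(c,k)
for u in((196,137),(242,137),(288,137)):print(atz(p,u,.04))
print(atz(p,(334,141),.091), atz(p,(340,49),.089))
o=r.get_obs()["tcp_pos"];e=p["eye"]
f=(.20+e[2]-o[2]-.04)/(e[2]-.04)
t=np.r_[(np.array([.552,-.055])-((k-e)*f)[:2]-(e-o)[:2]),.20];print(t,shift(t,-83.5))
E
```

```text
[[342.1888   0.     286.6893]
 [  0.     342.1888 208.7762]
 [  0.       0.       1.    ]]
[ 0.4555 -0.0923  0.04  ] [ 0.533  -0.0841  0.04  ]
[0.5371 0.019  0.04  ]
[ 0.5434 -0.0365  0.04  ]
[ 0.5497 -0.092   0.04  ]
[ 0.5569 -0.1406  0.091 ] [ 0.6467 -0.1328  0.089 ]
[ 0.5192 -0.0647  0.2   ] [ 0.0162 -0.1163  0.4728  0.0004  0.0001 -0.0009]
```

Emit:
apply_moves:
  rows:
    - [0.01, -0.06, 0.2, 0, 0, 0]
    - [0.015, -0.115, 0.4, 0, 0, 0]
    - [0.015, -0.115, 0.47, 0, 0, 0]
    - [0.015, -0.115, 0.47, 0, 0, 0]

```text
clock: 2.75
tcp_pos: [0.519, -0.0647, 0.2005]
orientation: [3.136, 0.177, -0.002]
contact_force: [0.4, -0.2, -0.4]
grip_width: 0.0855
gripper_force: 0.0
```

```bash
python3 - <<'E'
from h import *
np.set_printoptions(precision=4,suppress=True)
p=r.grab_frame("wrist");save({"pixels":p["pixels"]},"w2.png")
import pickle;pickle.dump(p,open("w2.pkl","wb"))
print(r.get_obs()["tcp_pos"],p["eye"])
for t in("knob_mid","valve_mid","lens_mid"):
    print(t,[(np.round(x["point"],1),round(x["conf"],2)) for x in r.landmark_of(p,t)[:3]])
E
```

```text
[ 0.52   -0.0647  0.2018] [ 0.5989 -0.0557  0.344 ]
knob_mid [(array([388.2, 163.4]), 0.75)]
valve_mid [(array([41.5, 24.3]), 0.88), (array([179.1,  36.9]), 0.56)]
lens_mid [(array([399.4,  32.4]), 0.65)]
```

View pics/w2.png

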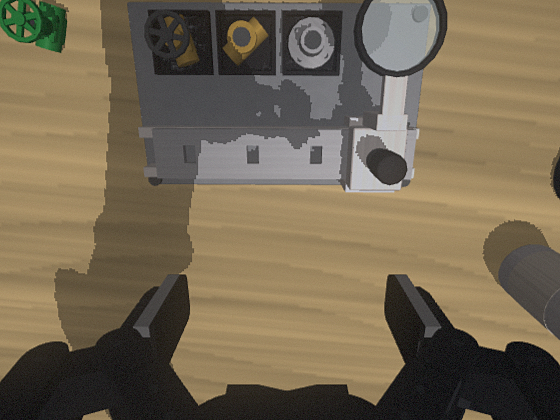

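Holes now show at about (189,154), (253,154) and (316,155), and the knob top at (390,166). I'll zoom in for the edges.

```bash
python3 - <<'E'
from h import *
im=cv2.imread("pics/w2.png")
a=cv2.resize(im[125:190,140:340],None,fx=4,fy=4,interpolation=cv2.INTER_NEAREST)
b=cv2.resize(im[125:200,320:440],None,fx=4,fy=4,interpolation=cv2.INTER_NEAREST)
b=np.hstack([b,np.zeros((300,320,3),np.uint8)])
cv2.imwrite("pics/w2c.png",np.vstack([a,b]))
g=cv2.cvtColor(im,cv2.COLOR_BGR2GRAY)
for c in(189,253,316): print(np.round(g[151:158,c-12:c+13].mean(0)).astype(int))
E
```

```text
[ 89  92  91  92  92  95  81  64  59  74  81  79  80  80  79  80  81  79
  84  91  91 100 126 126 142]
[151 151 150 151 157 143  84  80  84  85  82  82  82  83  83  83  78  89
 153 157 154 154 154 154 154]
[162 162 163 162 164 173 101  80  86  86  84  85  85  85  84  85  84  63
 164 168 165 165 165 164 165]
```

View pics/w2c.png

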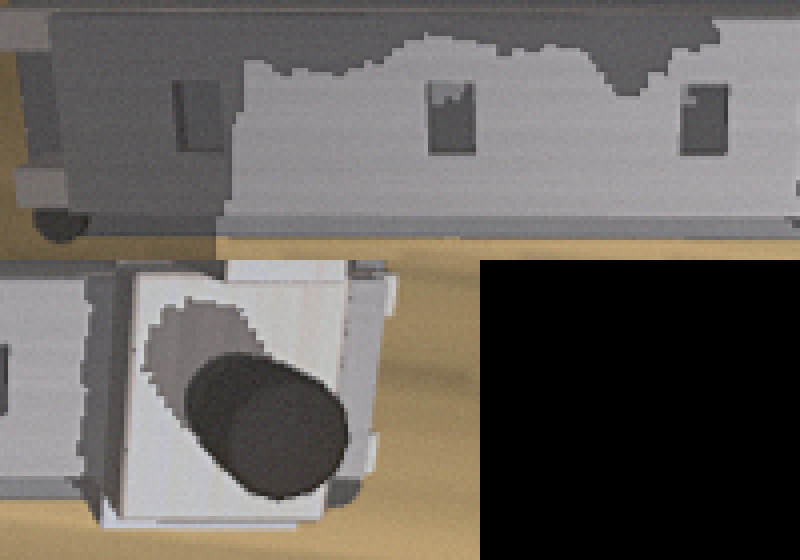

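```bash
python3 - <<'E'
from h import *
import pickle
np.set_printoptions(precision=4,suppress=True)
p=pickle.load(open("w2.pkl","rb"))
H=[atz(p,u,.04) for u in((189.1,153.2),(252.45,153.6),(315.6,154))]
d=H[0]-H[2];L=np.linalg.norm(d);y=d/L;print(H,L,np.degrees(np.arctan2(y[1],y[0])))
k=atz(p,(391.5,168.7),.104)
cl=atz(p,(320+132/4-.5,125+40/4),.065);cr=atz(p,(320+348/4-.5,125+40/4),.065)
cl2=atz(p,(320+121/4-.5,125+255/4),.065);cr2=atz(p,(320+324/4-.5,125+255/4),.065)
x=np.array([y[1],-y[0],0])
for n,q in dict(k=k,cl=cl,cr=cr,cl2=cl2,cr2=cr2,lens=atz(p,(403,34),.089)).items(): print(n,q,"along",(H[0]-q)@y,"across",(q-H[0])@x)
print("valve wheel",[(H[0]-atz(p,u,.045))@y for u in((168,36),)], [(H[0]-atz(p,u,.021))@y for u in((153,40),(213,40),(277,40),(343,40))])
print(shift(np.r_[k[:2],.12],-83.5))
t=r.grab_frame("top");print("knob side/top", tri([(p,(391.5,168.7)),(t,(373.3,236))]))
E
```

```text
[array([0.5395, 0.0248, 0.04  ]), array([ 0.5455, -0.0311,  0.04  ]), array([ 0.5515, -0.0869,  0.04  ])] 0.1124182408252668 96.11136153036244
k [ 0.5572 -0.1355  0.104 ] along 0.16130264287934665 across 0.0004962554618337489
cl [ 0.5738 -0.1116  0.065 ] along 0.13935957711945274 across 0.019585564650235993
cr [ 0.5787 -0.1547  0.065 ] along 0.18265828248443838 across 0.019859560472685903
cl2 [ 0.5296 -0.1171  0.065 ] along 0.14005047559589445 across -0.02499684169328499
cr2 [ 0.5344 -0.1596  0.065 ] along 0.18284687521798754 across -0.02472583327054227
lens [ 0.6456 -0.1289  0.089 ] along 0.1641828898734974 across 0.08908060120599666
valve wheel [np.float64(-0.007408145436975271)] [np.float64(-0.028071696342601465), np.float64(0.023175917390975583), np.float64(0.07783953760529076), np.float64(0.13421085419342993)]
[ 0.1117  0.3001  0.3312  0.0006 -0.0021 -0.    ]
knob side/top (array([ 0.5568, -0.1337,  0.1053]), [np.float64(0.0014374357681581906), np.float64(0.0014374357681582303)])
```

Carriage travel to hole 3 measures 161 mm, and the knob and the carriage edges agree. Next I'll go over the knob, descend and grasp.

Emit:
apply_moves:
  rows:
    - [0.06, 0.15, 0, 0, 0, 0]
    - [0.112, 0.3, 0.05, 0, 0, 0.004]
    - [0.112, 0.3, 0.2, 0, 0, 0.004]
    - [0.112, 0.3, 0.35, 0, 0, 0.004]
    - [0.112, 0.3, 0.35, 0, 0, 0.004]
  claw: 1

```text
clock: 3.62
tcp_pos: [0.5541, -0.1346, 0.1117]
orientation: [-3.136, -0.17, 0.007]
contact_force: [-0.3, -0.2, 1.0]
grip_width: 0.0854
gripper_force: 0.0
```

```bash
python3 - <<'E'
from h import *
np.set_printoptions(precision=4,suppress=True)
o=r.get_obs();print(o["tcp_pos"],o["contact_force"])
p=r.grab_frame("wrist");save(p,"w3.png")
print([(np.round(x["point"],1),round(x["conf"],2)) for x in r.landmark_of(p,"knob_mid")])
print(shift([.5572,-.1355,.078],-83.9))
E
```

```text
[ 0.5541 -0.1346  0.1117] [-0.2657 -0.2179  0.9995]
[(array([291.2, 250. ]), 0.69)]
[ 0.0016  0.0032  0.1467  0.0003 -0.001   0.0012]
```

View pics/w3.png

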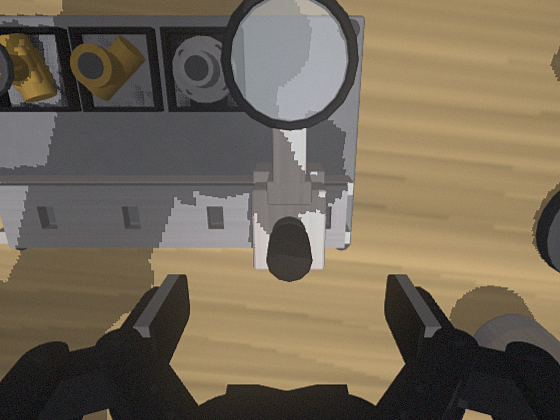

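The knob (291,250) is centred between the open fingers (162 and 412, midpoint 287). I'll descend and close.

Emit:
apply_moves:
  rows:
    - [0.003, 0, 0.05, 0, 0, 0]
    - [0.006, 0.001, 0.1, 0, 0, 0]
    - [0.006, 0.002, 0.135, 0, 0, 0]
    - [0.006, 0.002, 0.135, 0, 0, 0]

```text
clock: 4.22
tcp_pos: [0.5566, -0.1348, 0.0785]
orientation: [-3.137, -0.17, 0.003]
contact_force: [-0.1, -0.6, 0.4]
grip_width: 0.0853
gripper_force: 0.0
```

Emit:
apply_moves:
  rows:
    - [0, 0, 0, 0, 0, 0]
    - [0, 0, 0, 0, 0, 0]
    - [0, 0, 0, 0, 0, 0]
    - [0, 0, 0, 0, 0, 0]
    - [0, 0, 0, 0, 0, 0]
  claw: 0
  newtons: 50

```text
clock: 4.85
tcp_pos: [0.5575, -0.135, 0.0799]
orientation: [3.137, 0.17, 0.001]
contact_force: [-0.9, -0.3, 4.7]
grip_width: 0.0211
gripper_force: 48.9
```

Emit:
apply_moves:
  rows:
    - [0, 0, -0.02, 0, 0, 0]
    - [0, 0, -0.04, 0, 0, 0]
    - [0, 0, -0.046, 0, 0, 0]
    - [0, 0, -0.046, 0, 0, 0]

```text
clock: 5.35
tcp_pos: [0.5573, -0.135, 0.0907]
orientation: [3.137, 0.17, 0.0]
contact_force: [4.3, -1.2, -11.7]
grip_width: 0.0212
gripper_force: 49.3
```

```bash
python3 - <<'E'
from h import *
import time
np.set_printoptions(precision=4,suppress=True)
T=[];F=[]
for i in range(4):
    p=r.grab_frame("wrist");o=r.get_obs();T.append(o["tcp_pos"]);F.append(o["contact_force"])
print(np.mean(T,0),np.std(T,0),np.mean(F,0));save(p,"w4.png")
A=R.from_rotvec(o["orientation"]).as_matrix();print(A)
E
```

```text
[ 0.5573 -0.135   0.0908] [0. 0. 0.] [  4.7893  -1.555  -11.0198]
[[ 0.9941  0.1081 -0.    ]
 [ 0.1081 -0.9941 -0.0001]
 [-0.      0.     -1.    ]]
```

View pics/w4.png

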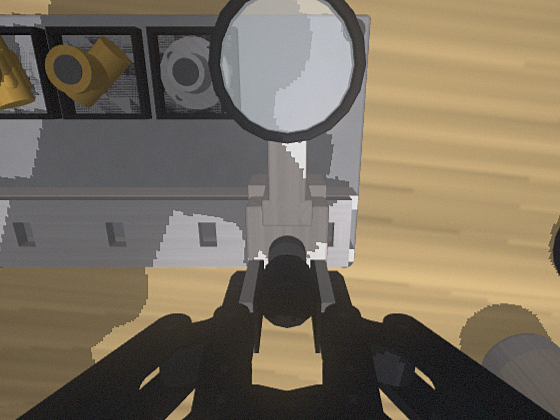

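The spring force of about 11 N shows that the plunger is lifted. I'll slide along the rail now.

Emit:
apply_moves:
  rows:
    - [0, -0.03, 0, 0, 0, 0]
    - [0, -0.1, 0, 0, 0, 0]
    - [0, -0.18, 0, 0, 0, 0]
    - [0, -0.26, 0, 0, 0, 0]
    - [0, -0.32, 0, 0, 0, 0]

```text
clock: 6.18
tcp_pos: [0.5486, -0.0553, 0.091]
orientation: [3.136, 0.17, 0.0]
contact_force: [5.2, -3.4, -10.2]
grip_width: 0.0212
gripper_force: 49.5
```

Emit:
apply_moves:
  rows:
    - [0, -0.08, 0, 0, 0, 0]
    - [0, -0.16, 0, 0, 0, 0]
    - [0, -0.24, 0, 0, 0, 0]
    - [0, -0.3, 0, 0, 0, 0]
    - [0, -0.32, 0, 0, 0, 0]

```text
clock: 6.8
tcp_pos: [0.5399, 0.0245, 0.091]
orientation: [3.137, 0.171, -0.0]
contact_force: [4.5, -2.2, -11.6]
grip_width: 0.0213
gripper_force: 49.6
```

Emit:
apply_moves:
  rows:
    - [0, 0, 0, 0, 0, 0]

```text
clock: 6.92
tcp_pos: [0.5399, 0.0248, 0.091]
orientation: [-3.136, -0.171, 0.0]
contact_force: [4.0, 2.7, -10.5]
grip_width: 0.0212
gripper_force: 49.6
```

```bash
python3 - <<'E'
from h import *
import pickle
np.set_printoptions(precision=4,suppress=True)
p=r.grab_frame("wrist");o=r.get_obs();pickle.dump(p,open("w5.pkl","wb"))
print(o["tcp_pos"],o["contact_force"])
y=np.array([-.1065,.9943,0]);print((o["tcp_pos"]-[.5573,-.135,.0908])@y)
im=p["pixels"][:,:,::-1]
a=cv2.resize(im[150:285,190:570],None,fx=2.1,fy=2.1,interpolation=cv2.INTER_NEAREST)
cv2.imwrite("pics/w5.png",im);cv2.imwrite("pics/w5c.png",a)
E
```

```text
[0.5399 0.0248 0.091 ] [  3.9512   2.3973 -10.9048]
0.16074764059357935
```

View pics/w5.png

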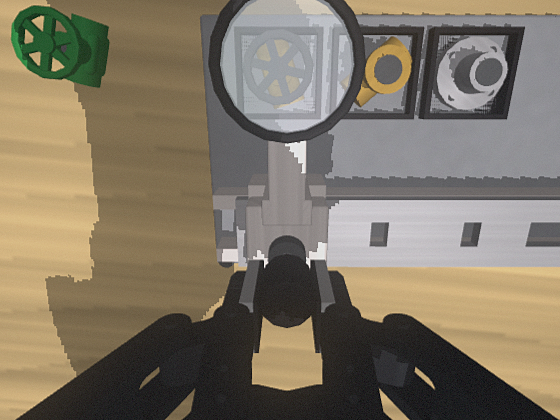

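The lens now sits over the valve (lens 288,66; wheel 279,67). Holes 2 and 3 show at about (379,234) and (471,234). I'll check the pin alignment from the crop.

```bash
python3 - <<'E'
from h import *
im=cv2.imread("pics/w5.png");g=cv2.cvtColor(im,cv2.COLOR_BGR2GRAY)
cv2.imwrite("pics/w5c.png",cv2.resize(im[175:270,230:400],None,fx=4.6,fy=4.6,interpolation=cv2.INTER_NEAREST))
print(g[230:240,365:392].mean(0).round().astype(int));print(g[230:240,456:486].mean(0).round().astype(int))
E
```

```text
[204 203 204 205 214 159 109 104 108 107 108 108 108 108 107 108 108 108
 102  87  84  77 106 198 204 202 201]
[191 191 191 191 195 181 131 100  98  99 100 100  98 101 101  92  78  74
  74  72  73  70  74 130 183 188 185 185 185 185]
```

View pics/w5c.png

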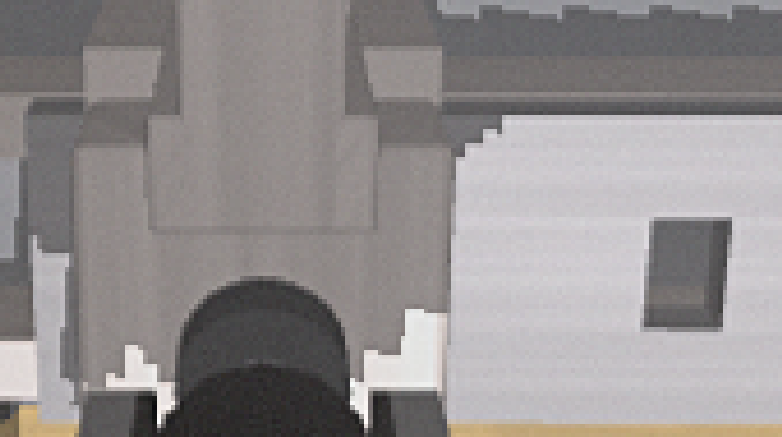

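```bash
python3 - <<'E'
from h import *
import pickle
np.set_printoptions(precision=4,suppress=True)
p=pickle.load(open("w5.pkl","rb"))
a,b=atz(p,(246.3,225),.065),atz(p,(327.1,225),.065)
h2,h3=atz(p,(378.6,234.5),.04),atz(p,(470.4,234.5),.04)
y=(h2-h3)/np.linalg.norm(h2-h3);print(y,np.linalg.norm(h2-h3),np.linalg.norm(a-b))
print("carriage - hole2",((a+b)/2-h2)@y,"- hole3",((a+b)/2-h3)@y, "tcp-h2",(r.get_obs()["tcp_pos"]-h2)@y)
E
```

```text
[-0.1092  0.994   0.    ] 0.05640022102500976 0.04289071139849565
carriage - hole2 0.056466085014848726 - hole3 0.11286630603985846 tcp-h2 0.05652775281774195
```

The carriage is within about 0.4 mm of the hole. I'll lower 1 mm and release.

Emit:
apply_moves:
  rows:
    - [0, 0, 0.003, 0, 0, 0]
    - [0, 0, 0.003, 0, 0, 0]

```text
clock: 7.22
tcp_pos: [0.5399, 0.0247, 0.0902]
orientation: [-3.136, -0.17, 0.0]
contact_force: [3.5, 3.3, -10.2]
grip_width: 0.0214
gripper_force: 49.7
```

Emit:
apply_moves:
  rows:
    - [0, 0, 0, 0, 0, 0]
    - [0, 0, 0, 0, 0, 0]
    - [0, 0, 0, 0, 0, 0]
    - [0, 0, 0, 0, 0, 0]
  claw: 1

```text
clock: 7.72
tcp_pos: [0.54, 0.0239, 0.0905]
orientation: [3.137, 0.17, 0.0]
contact_force: [0.3, -0.6, 0.1]
grip_width: 0.0856
gripper_force: 0.0
```

```bash
python3 - <<'E'
from h import *
np.set_printoptions(precision=4,suppress=True)
p=r.grab_frame("wrist");save(p,"w6.png");o=r.get_obs();print(o["tcp_pos"],o["contact_force"],o["grip_width"])
P={n:r.grab_frame(n) for n in("side","top")};P["wrist"]=p
for n in P:
    print(n,[(np.round(x["point"],1),round(x["conf"],2)) for x in r.landmark_of(P[n],"knob_mid")[:2]])
a=cv2.imread("pics/w3.png")[180:300,200:380];b=cv2.imread("pics/w6.png")[180:300,200:380]
cv2.imwrite("pics/w6c.png",cv2.resize(np.hstack([a,b]),None,fx=2.2,fy=2.2))
E
```

```text
[0.54   0.024  0.0904] [0.4674 0.3784 0.5822] 0.08514509869408789
side [(array([310.6, 219.2]), 0.69)]
top []
wrist [(array([285.7, 276.3]), 0.79)]
```

View pics/w6c.png

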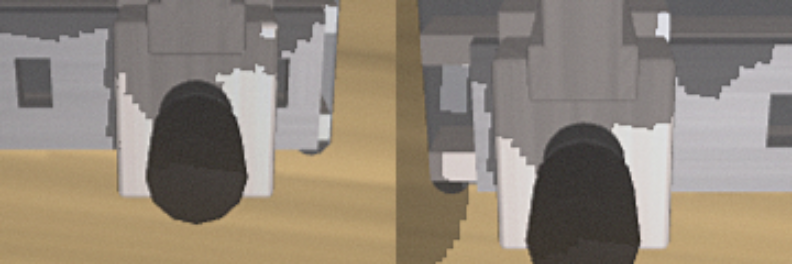

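The released knob is seen at a different camera height than in w3, so I can't compare them yet. I'll rise to the height of the w3 view and compare directly.

Emit:
apply_moves:
  rows:
    - [0, 0, -0.04, 0, 0, 0]
    - [0, 0, -0.087, 0, 0, 0]
    - [0, 0, -0.087, 0, 0, 0]

```text
clock: 8.4
tcp_pos: [0.541, 0.0243, 0.1135]
orientation: [-3.137, -0.17, -0.004]
contact_force: [1.2, -0.6, 0.5]
grip_width: 0.0854
gripper_force: 0.0
```

```bash
python3 - <<'E'
from h import *
np.set_printoptions(precision=4,suppress=True)
p=r.grab_frame("wrist");save(p,"w7.png");o=r.get_obs();print(o["tcp_pos"],o["contact_force"])
def proj(z,xy):
    out=[]
    e=np.array(p["eye"]);A=R.from_rotvec(p["attitude"]).as_matrix()
    for t in np.linspace(0,6.28,60):
        c=A.T@(np.array([xy[0]+.0115*np.cos(t),xy[1]+.0115*np.sin(t),z])-e);c=c*[1,-1,-1];q=p["intrinsics"]@c;out.append(q[:2]/q[2])
    out=np.array(out);return out.min(0),out.max(0)
for z in(.104,.114,.117):print(z,proj(z,(.5399,.0243)))
g=cv2.cvtColor(cv2.imread("pics/w7.png"),cv2.COLOR_BGR2GRAY);m=(g<75).astype(np.uint8);m[:, :255]=0;m[:,335:]=0;m[:215]=0;m[310:]=0
n,l,s,c=cv2.connectedComponentsWithStats(m);print(s[1:][s[1:,4]>200])
g3=cv2.cvtColor(cv2.imread("pics/w3.png"),cv2.COLOR_BGR2GRAY);m=(g3<75).astype(np.uint8);m[:, :255]=0;m[:,335:]=0;m[:215]=0;m[310:]=0
n,l,s,c=cv2.connectedComponentsWithStats(m);print("w3",s[1:][s[1:,4]>200])
a=cv2.imread("pics/w3.png")[180:300,200:380];b=cv2.imread("pics/w7.png")[180:300,200:380]
cv2.imwrite("pics/w7c.png",cv2.resize(np.hstack([a,b]),None,fx=2.2,fy=2.2))
E
```

```text
[0.5406 0.0242 0.1129] [-0.7389  0.0234 -0.5424]
0.104 (array([263.2425, 245.0761]), array([309.2262, 286.348 ]))
0.114 (array([261.8612, 254.0628]), array([310.5466, 297.3152]))
0.117 (array([261.4146, 256.9734]), array([310.9735, 300.8557]))
[[ 264  223   44   64 2225]]
w3 [[ 267  217   45   65 2284]]
```

The silhouette bottom is at row 287, against 286 predicted for home and 297 for lifted, so the pin is home. I'll raise clear and hand in.

Emit:
apply_moves:
  rows:
    - [0, 0, -0.1, 0, 0, 0]
    - [0, 0, -0.2, 0, 0, 0]
    - [0, 0, -0.25, 0, 0, 0]
    - [0, 0, -0.25, 0, 0, 0]

```text
clock: 8.95
tcp_pos: [0.5404, 0.0241, 0.1749]
orientation: [3.137, 0.17, 0.002]
contact_force: [0.4, 0.2, -0.1]
grip_width: 0.0855
gripper_force: 0.0
```

```bash
python3 -c "
from h import *
print(r.hand_in())"
```

```text
the job is handed in; nothing more can be done
None
```

The magnifier is over the valve in the far tray (y = 84 mm), the wrist camera shows the plunger home in the hole there, and the arm is clear; I handed the job in at about 9 s, and `hand_in()` returned no verdict.

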